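# Fill the adjustable jar rack and close it up

### The job

The garlic bulb has strayed into the jar rack: put it on the chopping board, then slide the rack's carriage all the way back to its open stop. Stand the two small spice jars upright in the rack in one row with the honey jar, which stays next to the fixed end, and slide the carriage up until it presses the three jars together against the fixed end, with no gaps left. Leave the other things where they are.

Things in the scene. Friction and masses are not known exactly. Their poses are not given: they have to be found in the camera images.
- rack: Jar rack, fixed to the worktop: wooden base board 112 x 274 mm, 6 mm thick (jars stand on it, 6 mm above the worktop). Origin: centre of the underside; its y is the long axis, z up. Inner length from y = -125 to +125 mm. At +y the fixed end plate, at -y a low end plate 40 mm high and 12 mm thick. Two steel guide rods of 8 mm diameter run along y at x = -45 and +45 mm, their tops 18 mm above the worktop, 82 mm apart inside; jars stand between them.
- rack_end: The rack's fixed wooden end plate, 112 mm wide, 12 mm thick, top 90 mm above the worktop. Origin: middle of the foot of its jar-side face, at y = +125 mm of the rack. Axes as the rack's.
- carriage (a joint): The rack's carriage, sliding along the rack's y on the guide rods. Value in m: 0 is the open stop (carriage against the low end plate), it grows to 0.16 as the carriage moves to +y towards the fixed end plate. The room between its face and the fixed end plate is 0.205 minus the value. It stays where it is left; moving it takes about 3 N (some jars in front add up to 4 N). Anything standing behind it, between it and the low end plate, blocks it from opening.
- carriage_grip (a point): Middle of the grip part of the carriage's upright wooden post, 100 mm above the worktop. The post is 22 mm wide along the rack's x and 16 mm along its y, its top 110 mm above the worktop, clear to pinch across x from above down to 82 mm. It stands 27 mm behind (-y of) the carriage face. Axes as the rack's.
- carriage_face (a point): On the jar-side face of the carriage, a wooden plate 80 mm wide and 80 mm high (top above the worktop), 8 mm thick; the point lies in the middle of its foot, 6 mm above the worktop. The carriage reaches 45 mm from the face to -y. Axes as the rack's.
- honey_jar: Jar with a round black lid and a rounded-square body, 62 mm across the flats (which face along its x and y), 75 mm across the corners, 99 mm high, about 0.43 kg, already standing in the rack between the carriage and the fixed end plate. Origin: centre of the underside.
- spice_jar_1: Small rounded-square glass spice jar with a yellow cap, 44 mm across the flats (which face along its x and y), 52 mm across the corners, 100 mm high, 0.11 kg, on the worktop. Origin: centre of the underside.
- spice_jar_2: Small rounded-square glass spice jar with a white cap, 46 mm across the flats (which face along its x and y), 55 mm across the corners, 98 mm high, 0.11 kg, on the worktop. Origin: centre of the underside.
- garlic: Garlic bulb, about 60 x 57 mm and 58 mm high with its tip, widest about 25 mm up, 0.04 kg, standing in the rack behind the carriage. Origin: centre of the underside.
- chopping_board: Wooden chopping board, fixed, 200 mm along its x, 270 mm along its y, 22 mm thick. Origin: centre of the underside.
- onion: Onion, 71 mm across, 72 mm high, standing on the chopping board; leave it there. Origin: centre of the underside.
- tin: Tin, 76 mm diameter, 110 mm high; bystander. Origin: centre of the underside.
- tumbler: Clear drinking glass, 81 mm diameter, 93 mm high; bystander. Origin: centre of the underside.
- mug: White mug, 92 mm across, 127 mm with its handle, 95 mm high; bystander behind the rack. Above it a wall cabinet hangs from 0.36 m over the worktop, its front about 0.6 m ahead of the robot base, from 0.17 m left of the base all along to the right: keep the wrist out of it. Origin: centre of the underside of its bounding box.
- lemon: Lemon lying on the worktop, 78 x 55 x 56 mm; bystander. Origin: centre of the underside.

How it is judged (in metres and radians):
On the way, in this order (a step that is already met when the one before it is completed fails the run):
1. the garlic has been put on the chopping board (contact force between garlic and chopping_board above 0.05 N and linear speed of garlic below 0.03 m/s and x of garlic in the frame of chopping_board between -0.1 and 0.1 m and y of garlic in the frame of chopping_board between -0.135 and 0.135 m), for 0.2 s.
2. the carriage has been slid all the way back to its open stop (value of joint carriage below 0.005 m), for 0.2 s.
3. the carriage presses the row of three jars against the fixed end plate (over 1 N on the plate) (contact force between honey_jar and rack_end above 1 N and x of honey_jar in the frame of rack between -0.022 and 0.022 m and y of each of honey_jar, spice_jar_1, spice_jar_2 in the frame of carriage_face above 0.012 m and y of each of honey_jar, spice_jar_1, spice_jar_2 in the frame of rack below 0.115 m and z of honey_jar in the frame of rack between 0 and 0.016 m and angle between each of honey_jar, spice_jar_1, spice_jar_2's own z axis and vertical below 0.15 rad and linear speed of each of honey_jar, spice_jar_1, spice_jar_2 below 0.02 m/s and x of spice_jar_1 in the frame of rack between -0.022 and 0.022 m and z of spice_jar_1 in the frame of rack between 0 and 0.016 m and x of spice_jar_2 in the frame of rack between -0.022 and 0.022 m and z of spice_jar_2 in the frame of rack between 0 and 0.016 m), for 0.05 s.
At the end, for the whole second after the job is handed in: Honey jar (at the fixed end) and both spice jars stand upright (0.15 rad) and at rest in one row on the rack's base between end plate and carriage, with no gap over about 8 mm anywhere in the row, the carriage left up against them. The garlic rests on the chopping board (all of step 1 and x of honey_jar in the frame of rack between -0.022 and 0.022 m and y of each of honey_jar, spice_jar_1, spice_jar_2 in the frame of carriage_face above 0.012 m and y of honey_jar in the frame of rack between 0.084 and 0.115 m and z of honey_jar in the frame of rack between 0 and 0.016 m and angle between each of honey_jar, spice_jar_1, spice_jar_2's own z axis and vertical below 0.15 rad and linear speed of each of honey_jar, spice_jar_1, spice_jar_2 below 0.02 m/s and x of spice_jar_1 in the frame of rack between -0.022 and 0.022 m and y of each of spice_jar_1, spice_jar_2 in the frame of rack below 0.115 m and z of spice_jar_1 in the frame of rack between 0 and 0.016 m and x of spice_jar_2 in the frame of rack between -0.022 and 0.022 m and z of spice_jar_2 in the frame of rack between 0 and 0.016 m and value of joint carriage between 0.024 and 0.075 m and horizontal distance between spice_jar_1 and spice_jar_2 below 0.062 m and (horizontal distance between honey_jar and spice_jar_1 below 0.072 m or horizontal distance between honey_jar and spice_jar_2 below 0.072 m) and y of any of spice_jar_1, spice_jar_2 in the frame of carriage_face below 0.036 m); the robot touches nothing.
It fails at once if the onion is moved by more than 30 mm (distance of onion from where it was at the start of the episode above 0.03 m).
It fails at once if the tin is moved by more than 30 mm (distance of tin from where it was at the start of the episode above 0.03 m).
It fails at once if the tumbler is moved by more than 30 mm (distance of tumbler from where it was at the start of the episode above 0.03 m).
It fails at once if the mug is moved by more than 30 mm (distance of mug from where it was at the start of the episode above 0.03 m).
It fails at once if the lemon is moved by more than 30 mm (distance of lemon from where it was at the start of the episode above 0.03 m).
It also fails if it takes over 72 s, if anything falls off the work surface, if the arm or the gripper's body presses on something with over 40 N, if the wrist force passes 120 N, or if a joint passes its speed limit or range.

### The arm

A 7-joint arm with a two-finger parallel gripper is mounted at the origin on a cart in front of the work surface, level with it; the furniture and walls round the work are solid. World frame = base frame: x ahead of the robot, y to its left, z up, the work surface at z = 0. Lengths are in mm, angles in rad, forces in N, time in s.
With the tool pointing down it reaches from about 400 to 750 mm from the base axis. Payload 19.5 kg.
Tool frame: the origin (TCP) lies at the very end of the fingers, on their centre line; the grasp point (between the pads) lies 19 mm behind it; z points along the fingers, y is the line along which they close (so a half turn about z gives the same grasp; the last joint's range is limited). The gripper opens to 85 mm and grips with 20 to 120 N. Pads are 22 mm wide; open, the fingers measure 114 mm over their backs; the gripper's body (76 mm by 85 mm) begins 54 mm behind the grasp point. The pads swing forward as they close: fully open they stand 13 mm farther back than shut.
Start: joints at [-1.238, 0.707, -0.028, 1.485, 0.022, 0.951, -0.075], TCP at [210.486, 535.061, 231.268] pointing down, gripper open.
Joint ranges: [-2.71, 2.71], [-0.32, 2.16], [-1.57, 1.52], [0, 2.45], [-1.46, 4.6], [0, 2.02], [-2.83, 2.83]. Speed limits (rad/s): [1.89, 1.89, 2.57, 2.57, 3.01, 3.01, 3.01].

### API

Orientations are given as a rotation vector (axis times angle).
In Python, from bench import telemetry, optics, job gives the robot as it stands.
- The arm moves only by the shell command python3 -m handwheel 'ROWS'. ROWS is JSON, a list that holds one entry, the list of rows, each a list of 7 numbers: the closure in counts, from 0 (fully open) to 255 (shut), then the shift along the tool's x, y, z in m, then the turn, a rotation vector about the tool's x, y, z in degrees. A call has 1 to 20 rows; each row shifts and turns the commanded pose from where the row before left it, along the tool's axes as they then stand; what a row does not reach is not made up. A row lasts 1/12 s, in which the tool goes at most 41.7 mm and 7.16 degrees, less where a joint would pass 70% of its speed; a pose out of reach is approached as far as the arm can. A call is refused whole if a number of a shift passes 0.0417 or a number of a turn 7.16, either way. A call with a gripper value outside its range is refused whole. The fingers move at their own pace and stop on an object; the grip force is fixed at half the most. Time passes only in rows, so rows that do not move let the fingers close. It gives the time, the measured TCP pose, the force, the opening and the grip force at its end, in the units of the state.
- telemetry.get_state(): the state, without advancing time (a new reading comes with each control period).
- optics.camera(name): name is "scene" or "top" or "wrist"; returns the picture (384x512x3 uint8, blue, green, red); there is no depth.
- optics.calibration(name): a dict with "vfov" (degrees; the focal length in pixels is half the picture's height over the tangent of half this angle, whatever the lens; pixels are square), "cx", "cy" (the principal point, pixels), "rvec" (rotation vector, rad) and "tvec" (3), from world to camera coordinates, as OpenCV has them. Camera axes: x right, y down, z forward; pixel columns grow to the right and rows downward; lengths in mm; the calibration is good to about 2 mm. A picture is of the moment at which its call begins: read the wrist's pose just before it. calibration takes no time and is no camera call; for the wrist camera it gives the pose at the moment of the call.
- job.finish_job(): hands the job in; it is judged then, once.
The state is a dict: "time": time; "joint_pos": joint angles; "dq": joint speeds; "tau": joint torques, N m; "tool_pos": TCP position; "tcp_rot": TCP orientation; "contact_force": force on the tool from outside, world axes, zero at the start; "moment": the same for the moment, N m; "gripper_width": finger opening in mm; "finger_force": force on a finger pad.
Only numpy, scipy, OpenCV 4.12 (cv2) and the standard library are available. Lean on these libraries where they do the work, as an engineer would, in place of code of your own. Each camera call takes 0.05 s, during which the arm holds its last target. There are 200 camera calls.

## Working session

There is one attempt and no reset: what is moved stays moved. The work goes in short steps, Python scripts to look and compute and a shell command to move; the robot and the scene stay as the last step left them, time stands still between calls to the robot, and variables do not carry over. Pictures are saved under pics/ and viewed, at most 10 in all, crops included, and the job is handed in when it is done.

```bash
mkdir -p pics; ls; python3 - <<'E'
from bench import telemetry, optics
import cv2
s=telemetry.get_state();print({k:s[k] for k in('time','tool_pos','tcp_rot','gripper_width')})
for n in('scene','top'):
    c=optics.calibration(n);print(n,c);cv2.imwrite(f'pics/{n}0.png',cv2.resize(optics.camera(n),None,fx=1.5,fy=1.5,interpolation=cv2.INTER_CUBIC))
E
```

```text
pics
{'time': 0.0, 'tool_pos': array([210.40345042, 534.85247267, 230.83815247]), 'tcp_rot': array([-5.85256512e-01, -3.08641800e+00,  1.61061852e-03]), 'gripper_width': 85.36415983060783}
scene {'vfov': 42.38674888152258, 'cx': 256.2034592876603, 'cy': 183.66184394483093, 'rvec': array([ 2.0520969 , -0.94949237,  0.4390951 ]), 'tvec': array([-339.91097476,  322.72883443, 1516.94792255])}
top {'vfov': 50.351247523018564, 'cx': 262.2832247470779, 'cy': 193.9609058644901, 'rvec': array([ 2.16025142, -2.11137225,  0.20368542]), 'tvec': array([ -27.94289814,  527.09619405, 1199.60979914])}
```

View pics/scene0.png

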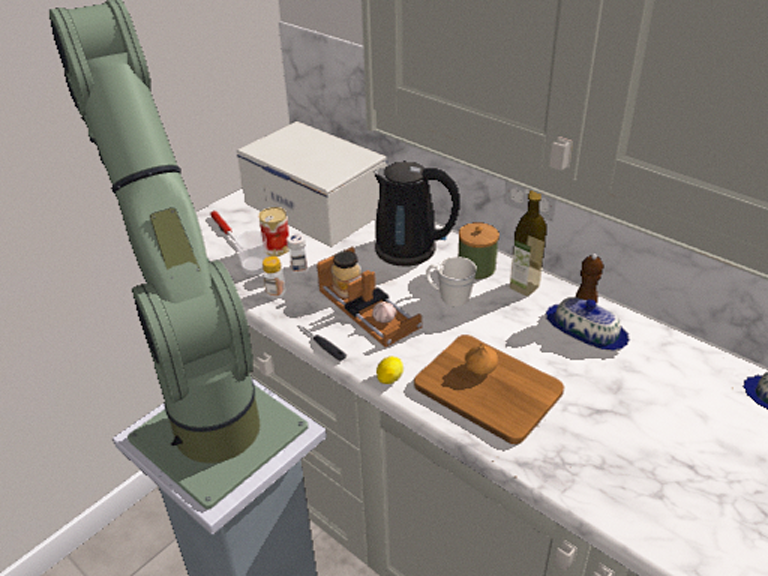

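View pics/top0.png

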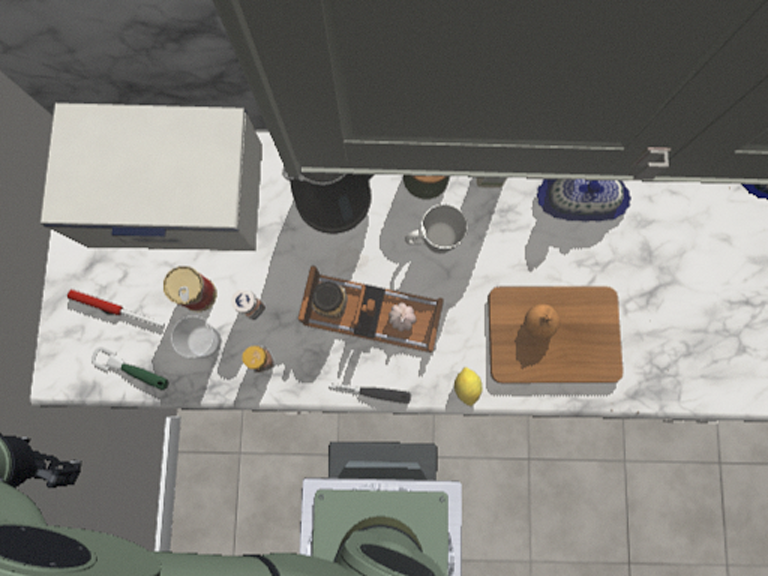

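The top view shows the rack centre about (370,310), with the honey lid at (328,296) and the garlic at (402,316). The white cap is at (246,300), the yellow cap at (256,357), and the onion at (541,320) on the board spanning 488–622 × 287–382. Next I'll zoom in for better pixel positions.

```bash
cat >h.py <<'E'
import numpy as np,cv2
from bench import telemetry, optics
from scipy.spatial.transform import Rotation as R
def K(c,H=384):
    f=H/2/np.tan(np.radians(c['vfov'])/2);return np.array([[f,0,c['cx']],[0,f,c['cy']],[0,0,1]])
def ray(c,u,v):
    r=R.from_rotvec(c['rvec']).as_matrix();d=r.T@np.linalg.solve(K(c),[u,v,1]);return -r.T@c['tvec'],d
def at(c,u,v,z):
    o,d=ray(c,u,v);return (o+d*(z-o[2])/d[2]).round(1)
def proj(c,p):
    return cv2.projectPoints(np.float64(p).reshape(-1,1,3),c['rvec'],c['tvec'],K(c),None)[0].reshape(-1,2)
E
python3 - <<'E'
from h import *
c=optics.calibration('top');print('cam',ray(c,0,0)[0])
for n,u,v,z in [('honeylid',328,296,99),('garlic',402,316,30),('white',246,300,98),('yellow',256,357,100),('onion',541,320,60),('bTL',488,287,22),('bBR',622,382,22),('tin',186,286,110),('lemon',468,386,28),('mug',444,227,95),('tumblerrim',194,335,93)]:print(n,at(c,u/1.5,v/1.5,z))
im=optics.camera('top');cv2.imwrite('pics/crop1.png',cv2.resize(im[165:260,145:305],None,fx=5,fy=5,interpolation=cv2.INTER_CUBIC))
E
```

```text
cam [ 3.09434683e+02 -5.00641107e-01  1.27354811e+03]
honeylid [505.2 111.5  99. ]
garlic [478.9 -34.8  30. ]
white [493.7 269.8  98. ]
yellow [384.2 243.4 100. ]
onion [ 473.3 -312.5   60. ]
bTL [ 545.1 -212.9   22. ]
bBR [ 355.3 -485.    22. ]
tin [516.3 383.5 110. ]
lemon [ 340.2 -170.4   28. ]
mug [ 650.9 -113.3   95. ]
tumblerrim [424.  366.1  93. ]
```

View pics/crop1.png

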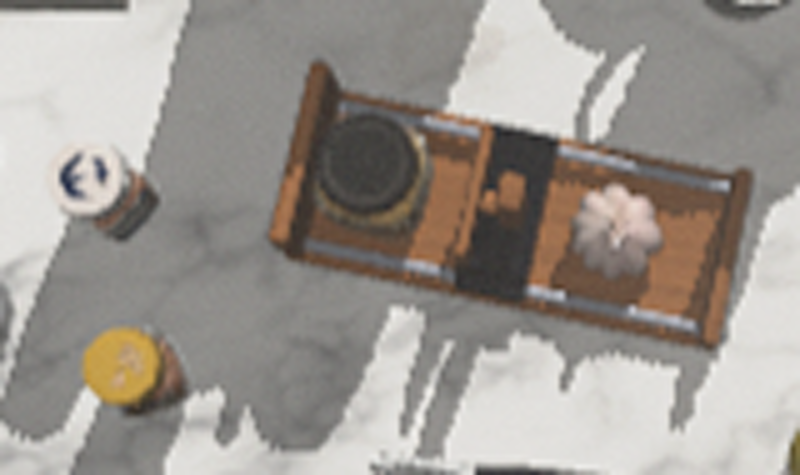

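The crop shows the fixed end plate top at (312,62)-(272,243), the low plate at (750,170)-(716,346), the post top at (513,190), the garlic at (617,232), the honey lid at (367,160), the white cap at (88,180) and the yellow cap at (122,366). The next step is fitting the rack pose.

```bash
cat >>h.py <<'E'
def rackT(p):
    x,y,t=p;return lambda q:np.c_[x+np.cos(t)*q[:,0]-np.sin(t)*q[:,1],y+np.sin(t)*q[:,0]+np.cos(t)*q[:,1],q[:,2]]
E
python3 - <<'E'
from h import *
from scipy.optimize import least_squares
c=optics.calibration('top')
uv=lambda a:np.array([145.,165])+(np.float64(a)+.5)/5-.5
L=np.float64([(56,137,90),(-56,137,90),(56,-137,40),(-56,-137,40),(45,-125,18),(-45,-125,18),(56,125,90)])
P=uv([(312,62),(272,243),(750,170),(716,346),(729,187),(697,328),(336,70)])
r=least_squares(lambda p:(proj(c,rackT(p)(L))-P).ravel(),[490,40,-.2])
x,y,t=r.x;print(r.x,'deg',np.degrees(t),'res px',r.fun.round(1))
toL=lambda w:(np.array([[np.cos(t),np.sin(t)],[-np.sin(t),np.cos(t)]])@(w[:2]-[x,y])).round(1)
for n,p,z in [('post',(513,190),110),('plateTopL',(488,127),80),('plateBotL',(462,255),80),('garlic c',(617,232),30),('garlic tip',(616,229),62),('honey',(367,160),105),('white',(88,180),98),('yellow',(122,366),100)]:
    w=at(c,*uv(p),z);print(n,w,'local',toL(w))
E
```

```text
[ 4.87408577e+02  2.62315766e+01 -1.85051622e-01] deg -10.60267695766385 res px [-0.4 -0.3 -1.2  0.3  1.1 -0.1  0.8  0.5  0.2  0.2  0.9  0.3 -1.3 -1.1]
post [490.   27.8 110. ] local [2.3 2. ]
plateTopL [532.2  44.5  80. ] local [40.7 26.2]
plateBotL [455.3  57.4  80. ] local [-37.3  24.7]
garlic c [477.9 -34.8  30. ] local [  1.9 -61.7]
garlic tip [475.3 -33.3  62. ] local [ -0.9 -60.7]
honey [506.3 113.  105. ] local [ 2.6 88.8]
white [491.8 274.9  98. ] local [-41.4 245.2]
yellow [384.6 248.2 100. ] local [-141.9  199.3]
```

```bash
cat >>h.py <<'E'
from scipy.optimize import least_squares as LS
RK=np.array([487.4,26.2,-.185])
def rw(lx,ly):return rackT(RK)(np.float64([[lx,ly,0]]))[0,:2]
def Tcp():
    s=telemetry.get_state();return np.array(s['tool_pos']),R.from_rotvec(s['tcp_rot'])
def run(row,n,p,r):
    for _ in range(n): p=p+r.apply(np.array(row[:3])*1000); r=r*R.from_rotvec(np.radians(row[3:]))
    return p,r
def plan(pos,yaw,n,start=None):
    """constant row to get tool y (mod 180) to yaw deg, pointing down"""
    p,r=start or Tcp()
    ty=r.apply([0,1,0]);cur=np.degrees(np.arctan2(ty[1],ty[0]));d=(yaw-cur+90)%180-90;a=np.radians(cur+d)
    y=np.array([np.cos(a),np.sin(a),0]);z=np.array([0,0,-1.]);g=R.from_matrix(np.c_[np.cross(y,z),y,z])
    def f(v):
        q,w=run(v*[.001]*1 if 0 else np.r_[v[:3]/1000,v[3:]],n,p,r);return np.r_[q-pos,100*(w.inv()*g).as_rotvec()]
    o=LS(f,np.r_[r.inv().apply(pos-p)/n,np.degrees((r.inv()*g).as_rotvec())/n])
    print('turn',round(d,1),'row mm',o.x[:3].round(2),'deg',o.x[3:].round(2),'x',n,'norm',np.linalg.norm(o.x[:3]).round(1),'err',abs(o.fun).max().round(2));return np.array(pos,float),g
E
python3 - <<'E'
from h import *
g=rw(.5,-61.2);print(g);plan([*g,150],-10.6,20)
E
```

```text
[476.63394027 -34.04767181]
turn -79.1 row mm [-33.86  -3.48   4.05] deg [-0.    0.    3.96] x 20 norm 34.3 err 0.0
```

```bash
python3 -m handwheel '[[[0,-0.0339,-0.0035,0.004,0,0,3.96],[0,-0.0339,-0.0035,0.004,0,0,3.96],[0,-0.0339,-0.0035,0.004,0,0,3.96],[0,-0.0339,-0.0035,0.004,0,0,3.96],[0,-0.0339,-0.0035,0.004,0,0,3.96],[0,-0.0339,-0.0035,0.004,0,0,3.96],[0,-0.0339,-0.0035,0.004,0,0,3.96],[0,-0.0339,-0.0035,0.004,0,0,3.96],[0,-0.0339,-0.0035,0.004,0,0,3.96],[0,-0.0339,-0.0035,0.004,0,0,3.96],[0,-0.0339,-0.0035,0.004,0,0,3.96],[0,-0.0339,-0.0035,0.004,0,0,3.96],[0,-0.0339,-0.0035,0.004,0,0,3.96],[0,-0.0339,-0.0035,0.004,0,0,3.96],[0,-0.0339,-0.0035,0.004,0,0,3.96],[0,-0.0339,-0.0035,0.004,0,0,3.96],[0,-0.0339,-0.0035,0.004,0,0,3.96],[0,-0.0339,-0.0035,0.004,0,0,3.96],[0,-0.0339,-0.0035,0.004,0,0,3.96],[0,-0.0339,-0.0035,0.004,0,0,3.96]]]'
python3 - <<'E'
from h import *
g=rw(.5,-61.2);plan([*g,50],-10.6,4)
c=optics.calibration('wrist');im=optics.camera('wrist');cv2.imwrite('pics/w1.png',im)
print(proj(c,[[*g,31],[*rw(0,2),110],[*rw(56,-137),40],[*rw(-56,-137),40]]).round(0).tolist())
E
```

```text
time: 1.82
tool_pos: [476.0, -36.4, 151.0]
tcp_rot: [2.422, 2.001, -0.0]
contact_force: [1.8, 0.0, -0.3]
gripper_width: 85.5
finger_force: 0.0
turn 0.3 row mm [ 0.6   0.04 25.25] deg [ 0.    0.   -0.07] x 4 norm 25.3 err 0.0
[[257.0, 183.0], [256.0, 117.0], [311.0, 257.0], [202.0, 257.0]]
```

View pics/w1.png

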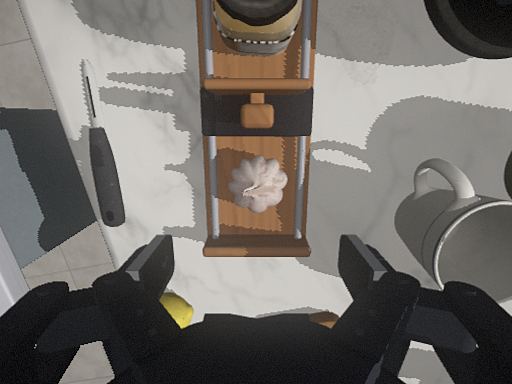

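The wrist view shows the garlic at (257,183), the post at (257,115) and the low plate at 204–310, all within 1–2 px of the prediction. Now descending.

```bash
python3 -m handwheel '[[[0,0.001,0,0.025,0,0,0],[0,0.001,0,0.025,0,0,0],[0,0,0,0.025,0,0,0],[0,0,0,0.025,0,0,0],[0,0,0,0.015,0,0,0],[0,0,0,0.01,0,0,0],[0,0,0,0.005,0,0,0],[0,0,0,0.004,0,0,0],[0,0,0,0,0,0,0]]]'
```

```text
time: 2.62
tool_pos: [476.8, -32.8, 17.3]
tcp_rot: [2.418, 2.005, -0.0]
contact_force: [-0.0, -0.3, 1.0]
gripper_width: 85.3
finger_force: 0.0
```

```bash
python3 -m handwheel '[[[0,0,0,0.002,0,0,0],[0,0,0,0.002,0,0,0],[0,0,0,0,0,0,0]]]'; python3 -m handwheel '[[[200,0,0,0,0,0,0],[200,0,0,0,0,0,0],[200,0,0,0,0,0,0],[200,0,0,0,0,0,0],[200,0,0,0,0,0,0],[200,0,0,0,0,0,0],[200,0,0,0,0,0,0],[200,0,0,0,0,0,0]]]'
```

```text
time: 2.87
tool_pos: [476.8, -32.7, 13.5]
tcp_rot: [2.418, 2.005, 0.0]
contact_force: [0.2, 0.1, 0.2]
gripper_width: 85.5
finger_force: 0.0
time: 3.53
tool_pos: [476.8, -32.8, 14.1]
tcp_rot: [2.418, 2.005, 0.001]
contact_force: [-4.2, 1.2, 22.6]
gripper_width: 53.5
finger_force: 58.6
```

```bash
python3 -m handwheel '[[[200,0,0,-0.005,0,0,0],[200,0,0,-0.01,0,0,0],[200,0,0,-0.02,0,0,0],[200,0,0,-0.03,0,0,0],[200,0,0,-0.03,0,0,0],[200,0,0,-0.03,0,0,0],[200,0,0,0,0,0,0]]]'
python3 - <<'E'
from h import *
cv2.imwrite('pics/w2.png',optics.camera('wrist'))
a=plan([405,-415,120],-50,14);plan([405,-415,30],-50,6,a)
E
```

```text
time: 4.12
tool_pos: [478.1, -32.9, 143.3]
tcp_rot: [2.416, 2.002, 0.007]
contact_force: [0.3, -0.6, 0.1]
gripper_width: 53.1
finger_force: 62.9
turn -39.3 row mm [-26.93   8.84   1.51] deg [ 0.02 -0.01  2.81] x 14 norm 28.4 err 0.0
turn 0.0 row mm [ 0.  0. 15.] deg [0. 0. 0.] x 6 norm 15.0 err 0.0
```

View pics/w2.png

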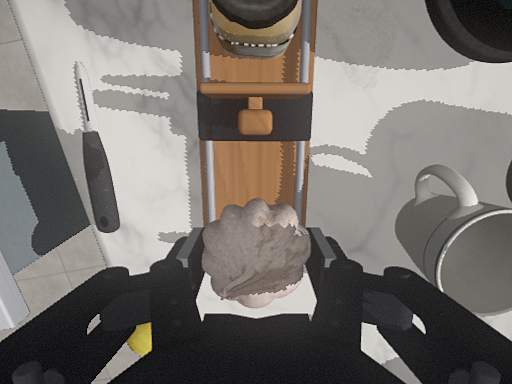

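The garlic is held firmly, filling the space between the pads, and the rack behind the carriage is empty.

```bash
python3 -m handwheel '[[[200,-0.0269,0.0088,0,0,0,2.81],[200,-0.0269,0.0088,0,0,0,2.81],[200,-0.0269,0.0088,0,0,0,2.81],[200,-0.0269,0.0088,0,0,0,2.81],[200,-0.0269,0.0088,0,0,0,2.81],[200,-0.0269,0.0088,0,0,0,2.81],[200,-0.0269,0.0088,0,0,0,2.81],[200,-0.0269,0.0088,0,0,0,2.81],[200,-0.0269,0.0088,0,0,0,2.81],[200,-0.0269,0.0088,0,0,0,2.81],[200,-0.0269,0.0088,0,0,0,2.81],[200,-0.0269,0.0088,0,0,0,2.81],[200,-0.0269,0.0088,0,0,0,2.81],[200,-0.0269,0.0088,0,0,0,2.81]]]'
python3 -m handwheel '[[[200,0,0,0.025,0,0,0],[200,0,0,0.025,0,0,0],[200,0,0,0.025,0,0,0],[200,0,0,0.017,0,0,0],[200,0,0,0.01,0,0,0],[200,0,0,0.005,0,0,0],[200,0,0,0.003,0,0,0],[200,0,0,0,0,0,0],[200,0,0,0,0,0,0]]]'
```

```text
time: 5.33
tool_pos: [402.8, -415.3, 137.8]
tcp_rot: [-2.953, -1.07, 0.001]
contact_force: [0.6, -0.7, -0.4]
gripper_width: 53.3
finger_force: 62.9
time: 6.08
tool_pos: [403.2, -413.9, 29.7]
tcp_rot: [-2.951, -1.074, 0.0]
contact_force: [-6.1, 7.9, 18.6]
gripper_width: 53.2
finger_force: 65.0
```

```bash
python3 -m handwheel '[[[100,0,0,0,0,0,0],[0,0,0,0,0,0,0],[0,0,0,0,0,0,0],[0,0,0,0,0,0,0],[0,0,0,-0.01,0,0,0],[0,0,0,-0.02,0,0,0],[0,0,0,-0.03,0,0,0],[0,0,0,-0.03,0,0,0],[0,0,0,-0.03,0,0,0]]]'
python3 - <<'E'
from h import *
c=optics.calibration('scene');im=optics.camera('scene');g=proj(c,[[403,-414,45]])[0];print(g)
u,v=g.astype(int);cv2.imwrite('pics/s2.png',cv2.resize(im[v-50:v+40,u-80:u+80],None,fx=3,fy=3))
a=plan([*rw(0.5,1.5),150],-10.6,14)
E
```

```text
time: 6.83
tool_pos: [403.5, -414.3, 150.6]
tcp_rot: [2.952, 1.074, -0.0]
contact_force: [0.1, -0.6, 0.7]
gripper_width: 85.5
finger_force: 0.0
[333.64278367 267.96425664]
turn 39.4 row mm [ 30.68 -11.82   0.37] deg [ 0.03  0.01 -2.82] x 14 norm 32.9 err 0.0
```

View pics/s2.png

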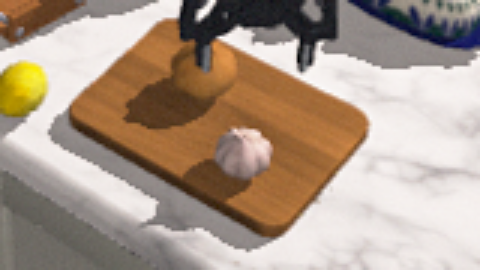

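The garlic is standing on the board (crop (243,153)) and the onion hasn't moved. Next is the carriage post.

```bash
python3 -m handwheel '[[[0,0.0307,-0.0118,0,0,0,-2.82],[0,0.0307,-0.0118,0,0,0,-2.82],[0,0.0307,-0.0118,0,0,0,-2.82],[0,0.0307,-0.0118,0,0,0,-2.82],[0,0.0307,-0.0118,0,0,0,-2.82],[0,0.0307,-0.0118,0,0,0,-2.82],[0,0.0307,-0.0118,0,0,0,-2.82],[0,0.0307,-0.0118,0,0,0,-2.82],[0,0.0307,-0.0118,0,0,0,-2.82],[0,0.0307,-0.0118,0,0,0,-2.82],[0,0.0307,-0.0118,0,0,0,-2.82],[0,0.0307,-0.0118,0,0,0,-2.82],[0,0.0307,-0.0118,0,0,0,-2.82],[0,0.0307,-0.0118,0,0,0,-2.82],[0,0,0,0,0,0,0]]]'
python3 - <<'E'
from h import *
plan([*rw(0.5,1.5),87],-10.6,4)
E
```

```text
time: 8.13
tool_pos: [486.5, 35.4, 148.8]
tcp_rot: [-2.404, -2.019, -0.002]
contact_force: [-0.5, 1.5, -0.0]
gripper_width: 85.4
finger_force: 0.0
turn -0.6 row mm [-1.88  0.78 15.44] deg [-0.01 -0.04  0.16] x 4 norm 15.6 err 0.0
```

```bash
python3 -m handwheel '[[[0,-0.0038,0.0015,0,0,0,0.3],[0,-0.0038,0.0015,0,0,0,0.3],[0,0,0,0.02,0,0,0],[0,0,0,0.02,0,0,0],[0,0,0,0.014,0,0,0],[0,0,0,0.008,0,0,0],[255,0,0,0,0,0,0],[255,0,0,0,0,0,0],[255,0,0,0,0,0,0],[255,0,0,0,0,0,0],[255,0,0,0,0,0,0],[255,0,0,0,0,0,0],[255,0,0,0,0,0,0],[255,0,0,0,0,0,0]]]'
python3 - <<'E'
from h import *
plan([*rw(0.5,1.5-109),87],-10.6,10)
E
```

```text
time: 9.3
tool_pos: [487.8, 21.4, 87.0]
tcp_rot: [-2.425, -1.995, 0.002]
contact_force: [-8.6, 1.0, 17.9]
gripper_width: 20.9
finger_force: 58.4
turn 0.5 row mm [-10.29  -0.02   0.  ] deg [-0.01 -0.   -0.05] x 10 norm 10.3 err 0.0
```

```bash
python3 -m handwheel '[[[255,-0.005,0,-0.001,0,0,0],[255,-0.01,0,0,0,0,0],[255,-0.012,0,0,0,0,0],[255,-0.012,0,0,0,0,0],[255,-0.012,0,0,0,0,0],[255,-0.012,0,0,0,0,0],[255,-0.012,0,0,0,0,0],[255,-0.01,0,0,0,0,0],[255,-0.01,0,0,0,0,0],[255,-0.005,0,0,0,0,0],[255,0,0,0,0,0,0]]]'
python3 - <<'E'
from h import *
p,r=Tcp();t=RK[2];d=p[:2]-RK[:2];print(np.cos(t)*d[0]+np.sin(t)*d[1],-np.sin(t)*d[0]+np.cos(t)*d[1])
E
```

```text
time: 10.22
tool_pos: [468.5, -78.1, 87.2]
tcp_rot: [-2.427, -1.993, 0.002]
contact_force: [-6.5, -1.1, -10.1]
gripper_width: 20.6
finger_force: 62.5
0.6339236341754457 -105.95652925126984
```

```bash
python3 -m handwheel '[[[255,-0.003,0,0,0,0,0],[255,-0.003,0,0,0,0,0],[255,-0.002,0,0,0,0,0],[255,0,0,0,0,0,0],[255,0,0,0,0,0,0]]]';python3 -m handwheel '[[[255,-0.002,0,0,0,0,0],[255,-0.002,0,0,0,0,0],[255,0,0,0,0,0,0],[255,0,0,0,0,0,0]]]'
```

```text
time: 10.63
tool_pos: [467.3, -84.8, 87.2]
tcp_rot: [-2.426, -1.995, 0.002]
contact_force: [-5.3, -0.6, -9.6]
gripper_width: 20.3
finger_force: 62.5
time: 10.97
tool_pos: [466.9, -86.7, 87.2]
tcp_rot: [-2.422, -1.996, -0.001]
contact_force: [-2.9, 15.1, -9.0]
gripper_width: 20.5
finger_force: 62.4
```

Stop reached (15 N reaction). Releasing, then going to look at the spice jars.

```bash
python3 -m handwheel '[[[0,0.001,0,0,0,0,0],[0,0,0,0,0,0,0],[0,0,0,0,0,0,0],[0,0,0,0,0,0,0],[0,0,0,-0.02,0,0,0],[0,0,0,-0.03,0,0,0],[0,0,0,-0.03,0,0,0],[0,0,0,-0.03,0,0,0]]]'
python3 - <<'E'
from h import *
a=plan([430,215,195],25,11)
E
```

```text
time: 11.63
tool_pos: [467.1, -87.9, 198.9]
tcp_rot: [2.427, 1.995, -0.0]
contact_force: [0.4, 0.3, -1.2]
gripper_width: 85.8
finger_force: 0.0
turn 36.2 row mm [28.2  -0.84  0.35] deg [ 0.    0.   -3.29] x 11 norm 28.2 err 0.0
```

```bash
python3 -m handwheel '[[[0,0.0282,-0.0008,0,0,0,-3.29],[0,0.0282,-0.0008,0,0,0,-3.29],[0,0.0282,-0.0008,0,0,0,-3.29],[0,0.0282,-0.0008,0,0,0,-3.29],[0,0.0282,-0.0008,0,0,0,-3.29],[0,0.0282,-0.0008,0,0,0,-3.29],[0,0.0282,-0.0008,0,0,0,-3.29],[0,0.0282,-0.0008,0,0,0,-3.29],[0,0.0282,-0.0008,0,0,0,-3.29],[0,0.0282,-0.0008,0,0,0,-3.29],[0,0.0282,-0.0008,0,0,0,-3.29],[0,0,0,0,0,0,0],[0,0,0,0,0,0,0]]]'
python3 - <<'E'
from h import *
p,r=Tcp();print(p,r.apply([0,1,0]))
c=optics.calibration('wrist');im=optics.camera('wrist');np.savez('w3.npz',im=im,**c)
cv2.imwrite('pics/w3.png',cv2.resize(im,None,fx=1.5,fy=1.5,interpolation=cv2.INTER_CUBIC))
print((1.5*proj(c,[[491.8,274.9,98],[384.6,248.2,100]])).round().tolist())
E
```

```text
time: 12.72
tool_pos: [430.1, 216.2, 197.4]
tcp_rot: [1.684, 2.652, 0.0]
contact_force: [-0.0, -0.7, 0.8]
gripper_width: 85.5
finger_force: 0.0
[430.14977156 216.17985337 197.40645313] [9.05105267e-01 4.25187405e-01 3.56799448e-04]
[[523.0, 244.0], [339.0, 208.0]]
```

View pics/w3.png

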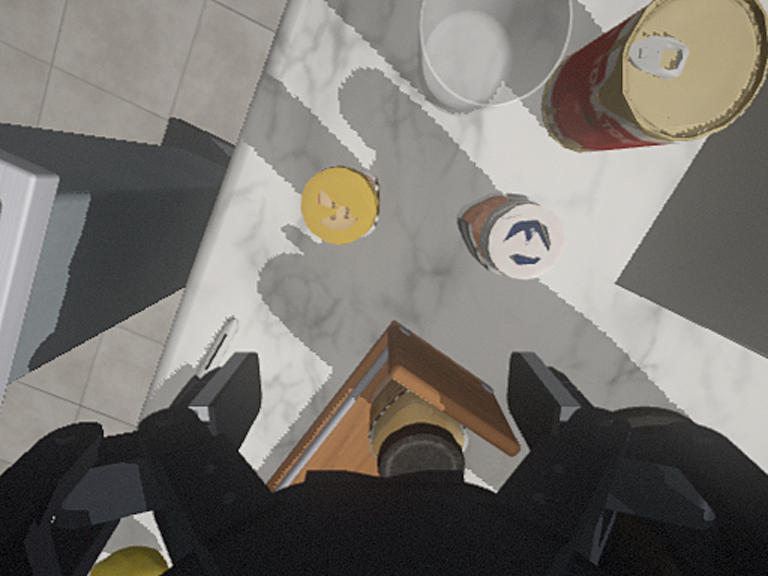

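The wrist view shows the yellow cap at (340,205) and the white cap at (526,240), 3 px from the prediction. One enlarged view of both jars will give their yaw.

```bash
python3 - <<'E'
from h import *
d=np.load('w3.npz');c={k:d[k] for k in('vfov','cx','cy','rvec','tvec')};im=d['im']
for u,v,z in [(526,240,98),(340,205,100)]:print(at(c,u/1.5,v/1.5,z))
k=lambda a:cv2.resize(a,None,fx=6.5,fy=6.5,interpolation=cv2.INTER_CUBIC)
cv2.imwrite('pics/w3c.png',np.hstack([k(im[110:200,320:380]),k(im[90:180,198:258])]))
E
```

```text
[492.2 278.   98. ]
[384.6 250.1 100. ]
```

View pics/w3c.png

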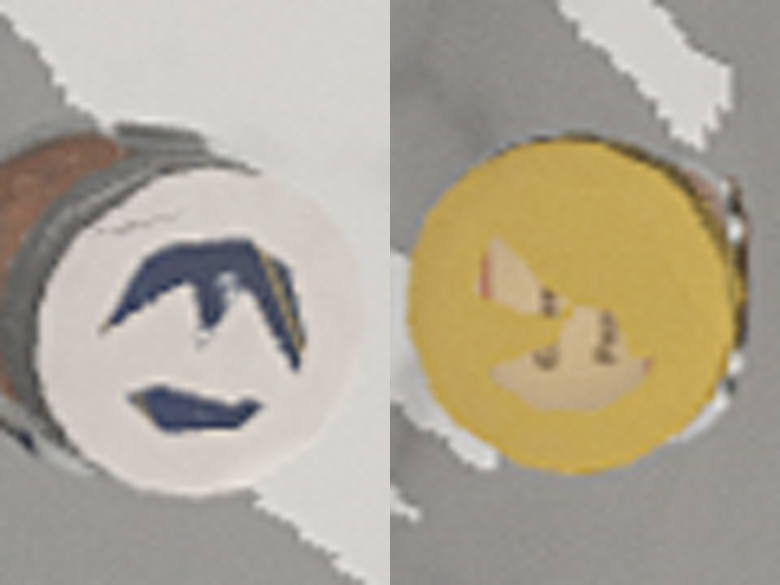

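Yellow's visible flat runs vertically in the image and white's top edge is about horizontal, so both jars' flats line up roughly with the current tool yaw. White first.

```bash
python3 - <<'E'
from h import *
a=plan([492,277,150],25.2,4);plan([492,277,46],25.2,5,a)
E
```

```text
turn 0.2 row mm [ 7.52 20.46 11.85] deg [ 0.    0.01 -0.04] x 4 norm 24.8 err 0.0
turn 0.0 row mm [ 0.   0.  20.8] deg [0. 0. 0.] x 5 norm 20.8 err 0.0
```

```bash
python3 -m handwheel '[[[0,0.0075,0.0205,0.0119,0,0,0],[0,0.0075,0.0205,0.0119,0,0,0],[0,0.0075,0.0205,0.0119,0,0,0],[0,0.0075,0.0205,0.0119,0,0,0],[0,0,0,0,0,0,0],[0,0,0,0,0,0,0],[0,0,0,0.02,0,0,0],[0,0,0,0.03,0,0,0],[0,0,0,0.03,0,0,0],[0,0,0,0.02,0,0,0],[0,0,0,0.004,0,0,0],[0,0,0,0,0,0,0]]]'
python3 -m handwheel '[[[200,0,0,0,0,0,0],[200,0,0,0,0,0,0],[200,0,0,0,0,0,0],[200,0,0,0,0,0,0],[200,0,0,0,0,0,0],[200,0,0,0,0,0,0],[200,0,0,0,0,0,0],[200,0,0,0,0,0,0]]]'
```

```text
time: 13.77
tool_pos: [492.0, 276.0, 45.6]
tcp_rot: [-1.688, -2.649, 0.002]
contact_force: [-0.2, 0.4, 0.5]
gripper_width: 85.6
finger_force: 0.0
time: 14.43
tool_pos: [492.7, 277.4, 47.3]
tcp_rot: [1.686, 2.649, 0.003]
contact_force: [-1.0, -0.7, 16.1]
gripper_width: 49.6
finger_force: 59.3
```

```bash
python3 -m handwheel '[[[0,0,0,0,0,0,0],[0,0,0,0,0,0,0],[0,0,0,0,0,0,0],[0,0,0,0,0,0,5],[0,0,0,0,0,0,6],[0,0,0,0,0,0,0],[200,0,0,0,0,0,0],[200,0,0,0,0,0,0],[200,0,0,0,0,0,0],[200,0,0,0,0,0,0],[200,0,0,0,0,0,0],[200,0,0,0,0,0,0],[200,0,0,0,0,0,0]]]'
```

```text
time: 15.52
tool_pos: [492.2, 277.3, 46.2]
tcp_rot: [1.931, 2.478, 0.001]
contact_force: [-1.6, 0.0, 11.0]
gripper_width: 50.9
finger_force: 60.3
```

```bash
python3 -m handwheel '[[[0,0,0,0,0,0,0],[0,0,0,0,0,0,0],[0,0,0,0,0,0,0],[0,0,0,0,0,0,-5],[0,0,0,0,0,0,-6],[0,0,0,0,0,0,-5],[0,0,0,0,0,0,0],[200,0,0,0,0,0,0],[200,0,0,0,0,0,0],[200,0,0,0,0,0,0],[200,0,0,0,0,0,0],[200,0,0,0,0,0,0],[200,0,0,0,0,0,0],[200,0,0,0,0,0,0]]]'
```

```text
time: 16.68
tool_pos: [492.0, 277.4, 46.1]
tcp_rot: [1.571, 2.72, 0.0]
contact_force: [-1.6, -0.9, 9.0]
gripper_width: 48.7
finger_force: 60.5
```

```bash
python3 -m handwheel '[[[0,0,0,0,0,0,0],[0,0,0,0,0,0,0],[0,0,0,0,0,0,0],[0,0,0,0,0,0,-4],[0,0,0,0,0,0,-5],[0,0,0,0,0,0,0],[200,0,0,0,0,0,0],[200,0,0,0,0,0,0],[200,0,0,0,0,0,0],[200,0,0,0,0,0,0],[200,0,0,0,0,0,0],[200,0,0,0,0,0,0],[200,0,0,0,0,0,0],[200,0,0,-0.01,0,0,0],[200,0,0,-0.025,0,0,0],[200,0,0,-0.025,0,0,0],[200,0,0,-0.025,0,0,0],[200,0,0,-0.025,0,0,0],[200,0,0,0,0,0,0]]]'
python3 - <<'E'
from h import *
a=plan([*rw(1,30),158],-10.6,10)
E
```

```text
time: 18.27
tool_pos: [493.3, 278.0, 160.3]
tcp_rot: [1.351, 2.833, 0.008]
contact_force: [0.1, 1.4, -0.3]
gripper_width: 46.8
finger_force: 62.2
turn -49.6 row mm [-22.    -6.53   0.21] deg [ 0.03 -0.01  4.96] x 10 norm 23.0 err 0.0
```

Width 46.8, so it's gripped on the flats. Carrying it over the rack, slightly higher.

```bash
python3 -m handwheel '[[[200,0,0,-0.01,0,0,0],[200,0,0,-0.01,0,0,0],[200,-0.022,-0.0065,0,0,0,4.96],[200,-0.022,-0.0065,0,0,0,4.96],[200,-0.022,-0.0065,0,0,0,4.96],[200,-0.022,-0.0065,0,0,0,4.96],[200,-0.022,-0.0065,0,0,0,4.96],[200,-0.022,-0.0065,0,0,0,4.96],[200,-0.022,-0.0065,0,0,0,4.96],[200,-0.022,-0.0065,0,0,0,4.96],[200,-0.022,-0.0065,0,0,0,4.96],[200,-0.022,-0.0065,0,0,0,4.96],[200,0,0,0,0,0,0],[200,0,0,0,0,0,0]]]'
python3 - <<'E'
from h import *
plan([*rw(1,30),53],-10.6,6)
c=optics.calibration('wrist');im=optics.camera('wrist');np.savez('w4.npz',im=im,**c)
cv2.imwrite('pics/w4.png',im);print(proj(c,[[*rw(0,30),6],[*rw(0,88.8),105],[*rw(56,137),90],[*rw(-56,137),90]]).round())
E
```

```text
time: 19.43
tool_pos: [492.9, 54.3, 175.9]
tcp_rot: [-2.417, -2.006, 0.001]
contact_force: [0.4, 0.6, -1.7]
gripper_width: 46.4
finger_force: 62.2
turn 0.0 row mm [ 0.23  0.13 20.49] deg [-0.01  0.   -0.  ] x 6 norm 20.5 err 0.0
[[257. 174.]
 [257. 124.]
 [330.  59.]
 [184.  59.]]
```

View pics/w4.png

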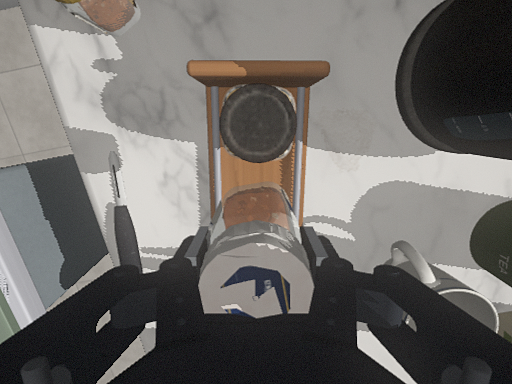

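The jar hangs upright with its flats square to the rack, and the honey lid is at (257,123) as predicted. Lowering it.

```bash
python3 -m handwheel '[[[200,0.001,0,0.025,0,0,0],[200,0,0,0.025,0,0,0],[200,0,0,0.025,0,0,0],[200,0,0,0.02,0,0,0],[200,0,0,0.015,0,0,0],[200,0,0,0.007,0,0,0],[200,0,0,0.004,0,0,0],[200,0,0,0.001,0,0,0],[200,0,0,0,0,0,0]]]'
```

```text
time: 20.23
tool_pos: [493.5, 56.1, 54.2]
tcp_rot: [2.415, 2.008, 0.001]
contact_force: [0.2, -0.5, -0.8]
gripper_width: 46.9
finger_force: 62.1
```

```bash
python3 -m handwheel '[[[200,0,0,0.0015,0,0,0],[200,0,0,0.001,0,0,0],[200,0,0,0,0,0,0]]]'; python3 -m handwheel '[[[150,0,0,0,0,0,0],[100,0,0,0,0,0,0],[0,0,0,0,0,0,0],[0,0,0,0,0,0,0],[0,0,0,0,0,0,0],[0,0,0,-0.01,0,0,0],[0,0,0,-0.025,0,0,0],[0,0,0,-0.03,0,0,0],[0,0,0,-0.03,0,0,0],[0,0,0,-0.03,0,0,0]]]'
python3 - <<'E'
from h import *
plan([384.6,249,150],25,12)
E
```

```text
time: 20.48
tool_pos: [493.7, 56.0, 52.1]
tcp_rot: [2.416, 2.008, 0.002]
contact_force: [-0.9, 0.4, 10.3]
gripper_width: 46.2
finger_force: 63.3
time: 21.32
tool_pos: [492.9, 55.7, 178.4]
tcp_rot: [2.416, 2.008, -0.0]
contact_force: [-0.1, 0.4, 0.7]
gripper_width: 85.4
finger_force: 0.0
turn 35.6 row mm [17.2  -7.49  2.36] deg [-0.    0.   -2.96] x 12 norm 18.9 err 0.0
```

```bash
python3 -m handwheel '[[[0,0.0172,-0.0075,0,0,0,-2.96],[0,0.0172,-0.0075,0,0,0,-2.96],[0,0.0172,-0.0075,0,0,0,-2.96],[0,0.0172,-0.0075,0,0,0,-2.96],[0,0.0172,-0.0075,0,0,0,-2.96],[0,0.0172,-0.0075,0,0,0,-2.96],[0,0.0172,-0.0075,0,0,0,-2.96],[0,0.0172,-0.0075,0,0,0,-2.96],[0,0.0172,-0.0075,0,0,0,-2.96],[0,0.0172,-0.0075,0,0,0,-2.96],[0,0.0172,-0.0075,0,0,0,-2.96],[0,0.0172,-0.0075,0,0,0,-2.96],[0,0,0,0,0,0,0],[0,0,0,0,0,0,0]]]'
python3 - <<'E'
from h import *
plan([384.6,249,46],25,5)
E
```

```text
time: 22.48
tool_pos: [384.5, 249.4, 176.8]
tcp_rot: [1.687, 2.65, 0.0]
contact_force: [0.3, -1.2, 0.4]
gripper_width: 85.1
finger_force: 0.0
turn -0.0 row mm [-0.08 -0.03 26.16] deg [0.   0.   0.01] x 5 norm 26.2 err 0.0
```

```bash
python3 -m handwheel '[[[0,0,0,0.025,0,0,0],[0,0,0,0.03,0,0,0],[0,0,0,0.03,0,0,0],[0,0,0,0.025,0,0,0],[0,0,0,0.015,0,0,0],[0,0,0,0.006,0,0,0],[0,0,0,0,0,0,0],[200,0,0,0,0,0,0],[200,0,0,0,0,0,0],[200,0,0,0,0,0,0],[200,0,0,0,0,0,0],[200,0,0,0,0,0,0],[200,0,0,0,0,0,0],[200,0,0,0,0,0,0],[200,0,0,0,0,0,0]]]'
```

```text
time: 23.73
tool_pos: [385.2, 249.3, 46.2]
tcp_rot: [1.689, 2.649, 0.002]
contact_force: [-0.8, -1.3, 15.0]
gripper_width: 42.8
finger_force: 58.6
```

```bash
python3 -m handwheel '[[[200,0,0,-0.01,0,0,0],[200,0,0,-0.025,0,0,0],[200,0,0,-0.035,0,0,0],[200,0,0,-0.035,0,0,0],[200,0,0,-0.03,0,0,0],[200,0,0,0,0,0,0],[200,0,0,0,0,0,0]]]'
python3 - <<'E'
from h import *
plan([*rw(1,-20),181],-10.6,14)
E
```

```text
time: 24.32
tool_pos: [385.2, 249.4, 182.1]
tcp_rot: [1.688, 2.648, 0.005]
contact_force: [0.8, -0.3, -2.6]
gripper_width: 42.5
finger_force: 61.1
turn -35.6 row mm [-18.51   4.55   0.08] deg [ 0.01 -0.01  2.54] x 14 norm 19.1 err 0.0
```

```bash
python3 -m handwheel '[[[200,-0.0185,0.0046,0,0,0,2.54],[200,-0.0185,0.0046,0,0,0,2.54],[200,-0.0185,0.0046,0,0,0,2.54],[200,-0.0185,0.0046,0,0,0,2.54],[200,-0.0185,0.0046,0,0,0,2.54],[200,-0.0185,0.0046,0,0,0,2.54],[200,-0.0185,0.0046,0,0,0,2.54],[200,-0.0185,0.0046,0,0,0,2.54],[200,-0.0185,0.0046,0,0,0,2.54],[200,-0.0185,0.0046,0,0,0,2.54],[200,-0.0185,0.0046,0,0,0,2.54],[200,-0.0185,0.0046,0,0,0,2.54],[200,-0.0185,0.0046,0,0,0,2.54],[200,-0.0185,0.0046,0,0,0,2.54],[200,0,0,0,0,0,0],[200,0,0,0,0,0,0]]]'
python3 - <<'E'
from h import *
plan([*rw(1,-20),53],-10.6,6)
E
```

```text
time: 25.65
tool_pos: [484.6, 5.7, 179.6]
tcp_rot: [-2.418, -2.005, 0.002]
contact_force: [0.1, 0.3, -1.7]
gripper_width: 43.0
finger_force: 60.9
turn 0.1 row mm [1.100e-01 1.000e-02 2.111e+01] deg [-0.01  0.01 -0.01] x 6 norm 21.1 err 0.0
```

```bash
python3 -m handwheel '[[[200,0,0,0.025,0,0,0],[200,0,0,0.025,0,0,0],[200,0,0,0.025,0,0,0],[200,0,0,0.025,0,0,0],[200,0,0,0.015,0,0,0],[200,0,0,0.007,0,0,0],[200,0,0,0.004,0,0,0],[200,0,0,0,0,0,0]]]'
```

```text
time: 26.32
tool_pos: [484.8, 6.7, 54.0]
tcp_rot: [-2.416, -2.008, 0.001]
contact_force: [0.6, -0.3, -0.4]
gripper_width: 42.7
finger_force: 61.1
```

```bash
python3 -m handwheel '[[[200,0,0,0.0015,0,0,0],[200,0,0,0.001,0,0,0],[200,0,0,0,0,0,0]]]'; python3 -m handwheel '[[[150,0,0,0,0,0,0],[100,0,0,0,0,0,0],[0,0,0,0,0,0,0],[0,0,0,0,0,0,0],[0,0,0,0,0,0,0],[0,0,0,-0.01,0,0,0],[0,0,0,-0.025,0,0,0],[0,0,0,-0.03,0,0,0],[0,0,0,-0.03,0,0,0],[0,0,0,-0.02,0,0,0],[0,0,0,0,0,0,0]]]'
python3 - <<'E'
from h import *
a=plan([*rw(0.5,-109),150],-10.6,5);plan([*rw(.5,-109),88],-10.6,4,a)
E
```

```text
time: 26.57
tool_pos: [485.4, 6.4, 52.3]
tcp_rot: [2.416, 2.007, 0.001]
contact_force: [0.2, -0.1, 0.2]
gripper_width: 42.7
finger_force: 61.2
time: 27.48
tool_pos: [486.1, 6.3, 170.8]
tcp_rot: [2.415, 2.005, 0.006]
contact_force: [0.6, -0.2, 0.7]
gripper_width: 85.3
finger_force: 0.0
turn -0.0 row mm [-17.84  -0.4    4.15] deg [ 0.06 -0.01  0.  ] x 5 norm 18.3 err 0.0
turn 0.0 row mm [ 0.   0.  15.5] deg [0. 0. 0.] x 4 norm 15.5 err 0.0
```

```bash
python3 -m handwheel '[[[0,-0.0178,-0.0004,0.004,0,0,0],[0,-0.0178,-0.0004,0.004,0,0,0],[0,-0.0178,-0.0004,0.004,0,0,0],[0,-0.0178,-0.0004,0.004,0,0,0],[0,-0.0178,-0.0004,0.004,0,0,0],[0,0,0,0,0,0,0],[0,0,0,0.02,0,0,0],[0,0,0,0.02,0,0,0],[0,0,0,0.014,0,0,0],[0,0,0,0.008,0,0,0],[255,0,0,0,0,0,0],[255,0,0,0,0,0,0],[255,0,0,0,0,0,0],[255,0,0,0,0,0,0],[255,0,0,0,0,0,0],[255,0,0,0,0,0,0],[255,0,0,0,0,0,0],[255,0,0,0,0,0,0]]]'
python3 - <<'E'
from h import *
im=optics.camera('scene');c=optics.calibration('scene');u,v=proj(c,[[487,26,50]])[0].astype(int)
cv2.imwrite('pics/s3.png',cv2.resize(im[v-75:v+60,u-90:u+90],None,fx=4,fy=4,interpolation=cv2.INTER_CUBIC))
p,r=Tcp();t=RK[2];d=p[:2]-RK[:2];print(np.cos(t)*d[0]+np.sin(t)*d[1],-np.sin(t)*d[0]+np.cos(t)*d[1])
E
```

```text
time: 28.98
tool_pos: [467.9, -81.0, 85.6]
tcp_rot: [2.415, 2.005, 0.003]
contact_force: [3.4, -0.4, 11.2]
gripper_width: 20.5
finger_force: 58.4
0.5655133543136515 -108.93038587112459
```

```bash
python3 -m handwheel '[[[255,0.003,0,0,0,0,0],[255,0.005,0,0,0,0,0],[255,0.005,0,0,0,0,0],[255,0.005,0,0,0,0,0],[255,0.005,0,0,0,0,0],[255,0.004,0,0,0,0,0],[255,0.004,0,0,0,0,0],[255,0.003,0,0,0,0,0],[255,0.003,0,0,0,0,0],[255,0.003,0,0,0,0,0],[255,0.003,0,0,0,0,0],[255,0.002,0,0,0,0,0],[255,0,0,0,0,0,0]]]'
python3 - <<'E'
from h import *
p,r=Tcp();t=RK[2];d=p[:2]-RK[:2];print(-np.sin(t)*d[0]+np.cos(t)*d[1])
E
```

```text
time: 30.12
tool_pos: [476.4, -36.7, 85.6]
tcp_rot: [2.415, 2.005, 0.004]
contact_force: [6.0, -0.3, 9.4]
gripper_width: 21.1
finger_force: 58.2
-63.868909628942
```

Moved 45 mm with about 8 mm left. Pressing on in small steps.

```bash
python3 -m handwheel '[[[255,0.002,0,0,0,0,0],[255,0.002,0,0,0,0,0],[255,0.001,0,0,0,0,0],[255,0.001,0,0,0,0,0],[255,0,0,0,0,0,0]]]'; python3 -m handwheel '[[[255,0.001,0,0,0,0,0],[255,0.001,0,0,0,0,0],[255,0.001,0,0,0,0,0],[255,0,0,0,0,0,0],[255,0,0,0,0,0,0]]]'
```

```text
time: 30.53
tool_pos: [477.5, -31.3, 85.6]
tcp_rot: [2.415, 2.004, 0.003]
contact_force: [5.5, -3.9, 8.8]
gripper_width: 20.7
finger_force: 58.3
time: 30.95
tool_pos: [477.9, -28.9, 85.6]
tcp_rot: [2.415, 2.003, 0.003]
contact_force: [4.8, -8.1, 10.0]
gripper_width: 20.8
finger_force: 58.3
```

```bash
python3 -m handwheel '[[[255,0.001,0,0,0,0,0],[255,0.001,0,0,0,0,0],[255,0,0,0,0,0,0],[255,0,0,0,0,0,0]]]'; python3 -m handwheel '[[[255,0.001,0,0,0,0,0],[255,0.001,0,0,0,0,0],[255,0,0,0,0,0,0],[255,0,0,0,0,0,0]]]'
```

```text
time: 31.28
tool_pos: [478.0, -28.7, 85.6]
tcp_rot: [2.416, 2.0, -0.0]
contact_force: [2.0, -20.3, 9.4]
gripper_width: 20.7
finger_force: 58.4
time: 31.62
tool_pos: [478.0, -28.5, 85.6]
tcp_rot: [2.417, 1.997, -0.003]
contact_force: [-0.1, -33.3, 10.2]
gripper_width: 21.0
finger_force: 58.5
```

Firmly pressed (33 N, row solid). Relaxing the push, releasing and rising.

```bash
python3 -m handwheel '[[[255,-0.002,0,0,0,0,0],[255,-0.0015,0,0,0,0,0],[255,0,0,0,0,0,0],[150,0,0,0,0,0,0],[0,0,0,0,0,0,0],[0,0,0,0,0,0,0],[0,0,0,0,0,0,0],[0,0,0,0,0,0,0],[0,0,0,-0.01,0,0,0],[0,0,0,-0.025,0,0,0],[0,0,0,-0.03,0,0,0],[0,0,0,-0.03,0,0,0],[0,0,0,0,0,0,0]]]'
python3 - <<'E'
from h import *
im=optics.camera('wrist');im2=optics.camera('scene')
c=optics.calibration('scene');u,v=proj(c,[[487,26,50]])[0].astype(int)
a=cv2.resize(im2[v-48:v+48,u-64:u+64],(512,384),interpolation=cv2.INTER_CUBIC)
g=cv2.resize(im2,(288,216));b=np.hstack([im[:,110:400],a[:,:490]]);cv2.imwrite('pics/f.png',b);print(b.shape)
E
```

```text
time: 32.7
tool_pos: [478.1, -27.3, 184.0]
tcp_rot: [2.414, 2.005, 0.007]
contact_force: [-0.4, -1.0, 0.2]
gripper_width: 85.3
finger_force: 0.0
(384, 780, 3)
```

View pics/f.png

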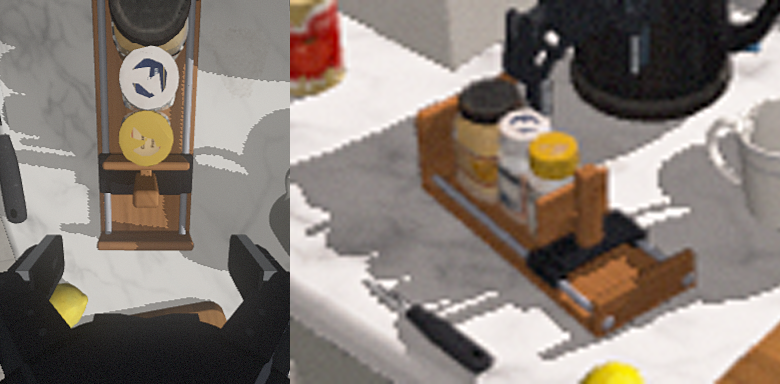

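The picture shows honey, white (150,75) and yellow (147,138) standing upright in one tight row, with the carriage against them and the gripper clear. Handing in.

```bash
python3 -c "
from bench import job;print(job.finish_job())"
```

```text
the job is handed in; nothing more can be done
None
```

I handed the job in at about 33 s of the 72 s. The garlic is on the chopping board, and the carriage was slid back to its open stop. The honey, white-cap and yellow-cap jars stand upright in one tight row, with the carriage pressed up against them and the gripper clear. The hand-in returned no verdict.

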